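Clamp the divided box and load capacitors into its cells

ROBOT

A 6-joint arm with a two-finger parallel gripper is mounted at the origin on a cart in front of the work surface, level with it; the furniture and walls round the work are solid. World frame = base frame: x ahead of the robot, y to its left, z up, the work surface at z = 0. Lengths are in m, angles in degrees, forces in N, time in s.
With the tool pointing down it reaches from about 0.4 to 0.825 m from the base axis. Payload 7 kg.
Tool frame: the origin (TCP) lies between the finger pads; the fingertips stand 19 mm ahead of it and the grasp point (between the pads) is the TCP; z points along the fingers, y is the line along which they close (so a half turn about z gives the same grasp; the last joint's range is limited). The gripper opens to 88 mm and grips with 3 to 60 N. Pads are 19 mm wide; open, the fingers measure 130 mm over their backs; the gripper's body (78 mm by 193 mm) begins 47 mm behind the grasp point.
Start: joints at [-54.884, 20.546, 0.682, 0, -70.136, -16.507], TCP at [0.215, -0.64, 0.246] pointing down, gripper open.
Joint ranges: [-176.03, 176.03], [-82.01, 121.73], [-58.28, 71.71], [-173.87, 95.51], [-174.79, -0.11], [-173.66, 173.66]. Speed limits (degrees/s): [136.94, 136.94, 172.46, 180, 180, 180].

INTERFACE

Orientations are given as [roll, pitch, yaw] about the fixed x, y, z axes, in that order (R = Rz(yaw) Ry(pitch) Rx(roll)).
In Python, from plant import get_obs, snapshot, close_job, spot_in, spot_point gives the robot as it stands.
- The arm moves only by the tool play_rows, never from a script. Its argument "plan" is a list of rows, each a list of 6 numbers: the shift along the tool's x, y, z in cm, then the turn, a rotation vector about the tool's x, y, z in degrees. A call has 1 to 20 rows; each row shifts and turns the commanded pose from where the row before left it, along the tool's axes as they then stand; what a row does not reach is not made up. A row lasts 1/12 s, in which the tool goes at most 41.7 mm and 7.16 degrees, less where a joint would pass 70% of its speed; a pose out of reach is approached as far as the arm can. A call is refused whole if a number of a shift passes 4.17 or a number of a turn 7.16, either way. A call with a gripper value outside its range is refused whole. "grip" is the finger opening in cm, from 0 to 8.76, set as the call begins (left out, the last holds). The fingers move at their own pace and stop on an object; the grip force is fixed at half the most. Time passes only in rows, so rows that do not move let the fingers close. It gives the time, the measured TCP pose, the force, the opening and the grip force at its end, in the units of the state.
- get_obs(): the state, without advancing time (a new reading comes with each control period).
- snapshot(name): name is "side" or "top" or "wrist"; returns a dict with "frame" (400x640x3 uint8, red, green, blue), "fx", "fy", "cx", "cy" (pixels), "k1" (the pictures are not rectified: a ray, as slopes to the right and down, at radius r is drawn at 1 + k1 r^2 times it, then the intrinsics apply), "position" and "attitude" of the camera in the world. Camera axes: x right, y down, z forward; pixel columns grow to the right and rows downward; lengths in m; the calibration is good to about 2 mm. A picture is of the moment at which its call begins. There is no depth.
- close_job(): hands the job in; it is judged then, once.
Trained networks look in the newest picture that a camera, given by its name, has taken for a name from the list of things; names that differ only in an ending like _2 or _b are one class to them, and where a whole thing is asked for, a point or a joint stands for the part that bears it (a point fixed in the world has none). Each returns a list of dicts, best first, with "score" (0 to 1); they miss things now and then, are a little off and sometimes report something else, mostly with a low value. They report only what shows in the picture. A call takes as long as a camera call. They do not tell look-alikes from the thing itself.
- spot_in(camera, thing): "position" ([x, y, z] in m, in world coordinates, good to about 4 mm: the middle of the surface that is visible of it).
- spot_point(camera, thing): "position" ([x, y, z] in m, in world coordinates, good to about 4 mm: a listed point, or the origin of a listed thing).
The state is a dict: "clock": time; "joint_pos": joint angles; "qvel": joint speeds; "tau": joint torques, N m; "tool_pos": TCP position; "orientation": TCP orientation; "force": force on the tool from outside, world axes, zero at the start; "moment": the same for the moment, N m; "opening": finger opening in m; "gripper_force": force on a finger pad.
Only numpy, scipy, OpenCV 4.12 (cv2) and the standard library are available. Lean on these libraries where they do the work, as an engineer would, in place of code of your own. Each camera call takes 0.05 s, during which the arm holds its last target. There are 200 camera calls.

TASK

First, before loading anything, clamp the divided box: turn the thumbscrew on its stand clockwise until it bottoms, then back it off a quarter of a turn so that the plastic is not bowed, and leave it there. Then put every capacitor that stands on the table into the box, one to a cell, upright and flat on the cell's floor: large ones in free large cells, small ones in free small cells. Leave the capacitors already in the box in their cells, and do not push the spool, the pot or the pliers about.

Things in the scene. Friction and masses are not known exactly. Their poses are not given: they have to be found in the camera images.
- carrier: fixed stand with the divided grey plastic box; cannot move. Origin: table top under the box's centre; x across the box (away from the robot at yaw 0), y along it (to the left), z up; the thumbscrew is on the -x side. Base plate 5 mm thick, x -122 to 64, y -87 to 87 mm. Box 117 x 167 mm outside; walls and dividers 3 mm thick, tops at z = 28 mm; cell floors at z = 8 mm.
- large_row (a point): floor centre of the middle one of the 3 large cells (carrier frame -26.5, 0, 8 mm), axes as the carrier's. Each large cell is 58 mm (x) by 51.5 mm (y) and 20 mm deep; their centres are at y = -54.7, 0, 54.7 mm from here. This row is on the carrier's -x side
- small_row (a point): floor of the row of 4 small cells, at the middle divider (carrier frame 30.5, 0, 8 mm), axes as the carrier's. Each small cell is 50 mm (x) by 38 mm (y) and 20 mm deep; their centres are at y = -61.5, -20.5, 20.5, 61.5 mm from here. This row is on the carrier's +x side
- screw_grip (a point): point on the thumbscrew's upright axis half-way up its wing (carrier frame -95, 0, 61 mm). Steel wing: flat bar 40 mm long, 10 mm thick, z 50 to 72 mm, centred on the axis; round collar 18 mm in diameter under it; steel bridge below (x -104 to -86, y -32 to 32, top z = 38 mm). The point does not turn with the screw
- thumbscrew (a joint): angle of the thumbscrew, rad; grows as it is tightened, clockwise from above. At 0 the wing's length lies along the carrier's x; at q it lies at -q about the upright from there. Starts between 0.15 and 0.75; bottoms hard at 2.60. About 0.08 N m of friction keeps it where it is left; it does not rise or sink
- large_1: large capacitor: black upright cylinder 40 mm in diameter, 48 mm tall (two small metal terminals stand 3 mm above that), about 70 g; origin at the centre of its underside, z up its axis; starts standing on the table to the right of the box, may be absent
- large_2: large capacitor: black upright cylinder 40 mm in diameter, 48 mm tall (two small metal terminals stand 3 mm above that), about 70 g; origin at the centre of its underside, z up its axis; starts standing on the table to the right of the box, may be absent
- small_1: small capacitor: black upright cylinder 25 mm in diameter, 42 mm tall (two small metal terminals stand 3 mm above that), about 30 g; origin at the centre of its underside, z up its axis; starts standing on the table to the right of the box, may be absent
- small_2: small capacitor: black upright cylinder 25 mm in diameter, 42 mm tall (two small metal terminals stand 3 mm above that), about 30 g; origin at the centre of its underside, z up its axis; starts standing on the table to the right of the box, may be absent
- small_3: small capacitor: black upright cylinder 25 mm in diameter, 42 mm tall (two small metal terminals stand 3 mm above that), about 30 g; origin at the centre of its underside, z up its axis; starts standing on the table to the right of the box, may be absent
- large_in_a: large capacitor: black upright cylinder 40 mm in diameter, 48 mm tall (two small metal terminals stand 3 mm above that), about 70 g; origin at the centre of its underside, z up its axis; stands in a cell of the box from the start, may be absent
- large_in_b: large capacitor: black upright cylinder 40 mm in diameter, 48 mm tall (two small metal terminals stand 3 mm above that), about 70 g; origin at the centre of its underside, z up its axis; stands in a cell of the box from the start, may be absent
- small_in_a: small capacitor: black upright cylinder 25 mm in diameter, 42 mm tall (two small metal terminals stand 3 mm above that), about 30 g; origin at the centre of its underside, z up its axis; stands in a cell of the box from the start, may be absent
- small_in_b: small capacitor: black upright cylinder 25 mm in diameter, 42 mm tall (two small metal terminals stand 3 mm above that), about 30 g; origin at the centre of its underside, z up its axis; stands in a cell of the box from the start, may be absent
- solder_spool: bystander on the blue 2 mm mat: solder spool lying flat, 66 x 60 mm, 34 mm tall; origin under its centre
- flux_pot: bystander on the blue mat: round pot with cream lid, 49 mm in diameter, 26 mm tall; origin under its centre
- flat_pliers: bystander: blue-handled pliers lying on the table, 50 x 126 x 10 mm; origin under the centre
Not all that is in view belongs to the job. Leave any orange or red look-alike of the small_2 alone.

How it is judged:
By the outcome, as a careful person would: the job done as asked, in the order asked, and still so for the second after the job is handed in, with the robot touching nothing.
Of large_1, large_2, small_1, small_2, small_3 only 4 to 5 are there at a start; the rules pass over those that are not, and their reading is None.
Of large_in_a, large_in_b only 1 to 1 are there at a start; the rules pass over those that are not, and their reading is None.
Of small_in_a, small_in_b only 1 to 1 are there at a start; the rules pass over those that are not, and their reading is None.
At some moment in a run one of large_1, large_2 may be knocked a few centimetres aside while the robot is not near it.
It also fails if it takes over 192 s, if anything falls off the work surface, if the arm or the gripper's body presses on something with over 40 N, if the wrist force passes 120 N, or if a joint passes its speed limit or range.

## Working session

There is one attempt and no reset: what is moved stays moved. The work goes in short steps, Python scripts to look and compute and a tool call to move; the robot and the scene stay as the last step left them, time stands still between calls to the robot, and variables do not carry over. Pictures are saved under pics/ and viewed, at most 14 in all, crops included, and the job is handed in when it is done.

Besides the shell and the picture viewer there is one more tool, called after "Call:" in YAML: its name, and indented under it one key for each argument. play_rows: Moves the arm, as the interface text tells. Its arguments: {"type":"object","properties":{"plan":{"type":"array","items":{"type":"array","items":{"type":"number"}}},"grip":{"type":"number"}},"required":["plan"]}

```bash
mkdir -p pics; ls
python3 - <<'E'
from plant import *
import cv2
for c in ("top","side"):
    s=snapshot(c); cv2.imwrite(f"pics/{c}0.png",s["frame"][:,:,::-1])
    print(c,[s[k] for k in("fx","fy","cx","cy","k1","position","attitude")])
    for t in ("carrier","large_row","small_row","screw_grip","large_1","small_1","solder_spool","flux_pot","flat_pliers"):
        print(t,[( [round(float(v),4) for v in d["position"]],round(d["score"],2)) for d in spot_point(c,t)])
print(get_obs())
E
```

```text
pics
top [508.77628700874516, 508.77628700874516, 320.0003263072229, 201.27043563286412, 0.01597215282828064, array([0.48093225, 0.1159742 , 1.30394552]), array([-176.27500586,    1.1125839 ,  -89.33794443])]
carrier [([0.5809, 0.143, 0.0061], 0.62)]
large_row [([0.5569, 0.132, 0.0082], 0.75)]
small_row [([0.6111, 0.1555, 0.0081], 0.63)]
screw_grip [([0.4984, 0.1025, 0.0596], 0.62)]
large_1 [([0.5949, -0.0206, 0.0006], 0.82), ([0.4809, -0.1093, 0.0001], 0.64)]
small_1 [([0.6104, 0.1582, 0.0064], 0.72), ([0.7593, -0.1511, 0.0041], 0.68), ([0.4543, -0.0362, -0.0043], 0.63), ([0.3929, -0.0827, -0.0001], 0.58), ([0.5717, -0.108, 0.0054], 0.57), ([0.5212, -0.0191, -0.0034], 0.53)]
solder_spool [([0.7365, 0.1085, 0.004], 0.65)]
flux_pot [([0.6692, -0.1234, 0.0045], 0.71), ([0.6105, 0.1612, 0.0055], 0.37)]
flat_pliers [([0.5672, 0.3912, 0.0009], 0.61)]
side [372.053947386753, 372.053947386753, 318.7003194189428, 199.5134996022137, -0.040284546227290496, array([ 1.08840768, -0.7045341 ,  0.47079651]), array([-113.3443323 ,    0.56608696,   32.04335958])]
carrier [([0.5819, 0.1415, -0.0017], 
[... 659 characters left out ...]
0.1244, 0.0063], 0.23)]
{'clock': 1.0, 'joint_pos': array([-5.48846027e+01,  2.05454486e+01,  6.80686877e-01, -1.24161616e-03,
       -7.01353543e+01, -1.65059709e+01]), 'qvel': array([-0.02660177,  0.0248876 ,  0.07524746,  0.01748659, -0.05190614,
        0.05665154]), 'tau': array([-6.22330717e-04, -5.82387722e+01,  2.93300790e+01,  7.00267062e+00,
        1.24026043e-02, -7.88900337e-06]), 'tool_pos': array([ 0.21536803, -0.6396847 ,  0.24555795]), 'orientation': array([ 1.79999557e+02,  1.08665343e-03, -1.61390995e+02]), 'force': array([-0.24964916,  0.3540988 , -0.04861949]), 'moment': array([ 0.02934665,  0.00757503, -0.01162648]), 'gripper_force': 0.0, 'opening': 0.08768986945641015}
```

Run:
```python
import cv2
i=cv2.imread("pics/top0.png"); cv2.imwrite("pics/top0b.png",cv2.resize(i[60:340,140:480],(728,600),interpolation=cv2.INTER_CUBIC))
```

```text
(no output)
```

View pics/top0.png

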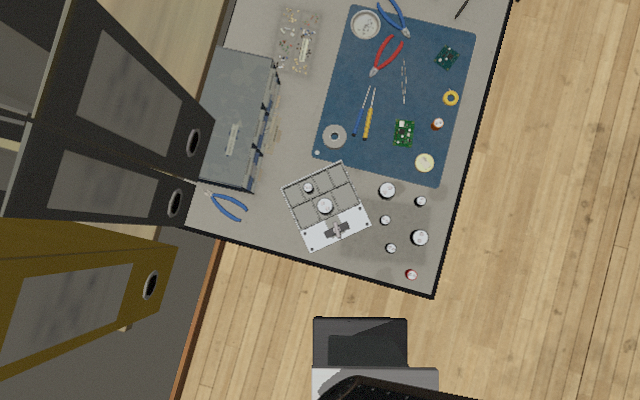

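View pics/side0.png

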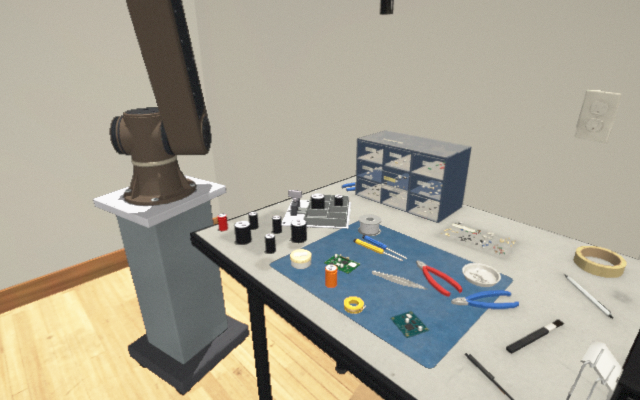

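Candidates at top-image pixels: large (387,190), (420,237); small black (420,201), (385,219), (391,248). The look-alikes are red (411,274) and orange (437,124), which I will leave. Next, a close crop to check.

Run:
```python
import cv2
i=cv2.imread("pics/top0.png"); cv2.imwrite("pics/top0c.png",cv2.resize(i[150:290,270:440],(728,600),interpolation=cv2.INTER_CUBIC))
```

```text
(no output)
```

View pics/top0c.png

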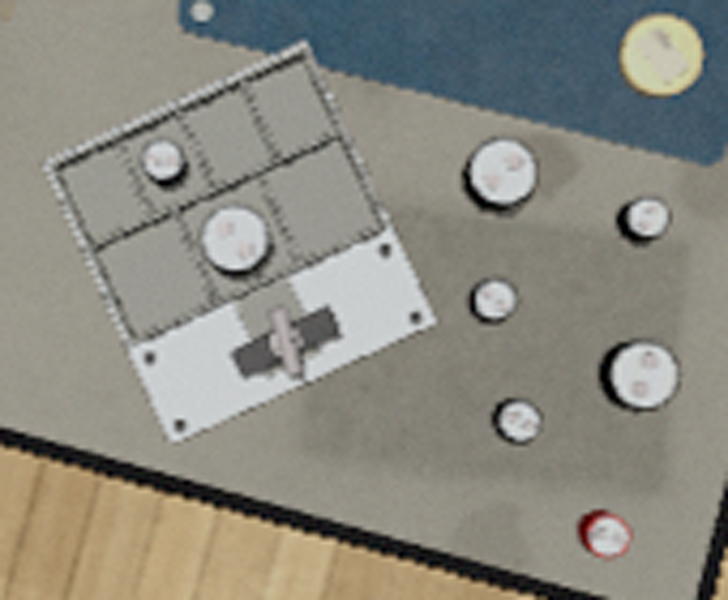

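```bash
cat > h.py <<'E'
import numpy as np, cv2
from scipy.spatial.transform import Rotation as Rn
from scipy.optimize import least_squares
from plant import *
def cam(s):
    R=Rn.from_euler("xyz",s["attitude"],degrees=True).as_matrix()
    K=np.array([[s["fx"],0,s["cx"]],[0,s["fy"],s["cy"]],[0,0,1]]); return R,np.array(s["position"]),K,np.array([s["k1"],0,0,0.])
def proj(s,P):
    R,p,K,d=cam(s); return cv2.projectPoints((np.atleast_2d(P)-p)@R,np.zeros(3),np.zeros(3),K,d)[0][:,0]
def unproj(s,uv,z):
    R,p,K,d=cam(s); n=cv2.undistortPoints(np.array(uv,float).reshape(-1,1,2),K,d)[:,0]
    v=np.c_[n,np.ones(len(n))]@R.T; return p+v*((z-p[2])/v[:,2])[:,None]
def go(x,y,z,yaw=None):
    o=get_obs(); R=Rn.from_euler("xyz",o["orientation"],degrees=True)
    d=R.inv().apply(np.array([x,y,z])-o["tool_pos"])*100
    n=int(np.ceil(np.linalg.norm(d)/4.1))
    print("shift cm",d.round(2),"rows>=",n,"each",(d/max(n,1)).round(2))
    if yaw is not None:
        t=(o["orientation"][2]-yaw+180)%360-180
        print("turn z deg",round(t,2),"alt",round(t-180*np.sign(t),2),"rows",abs(t)/7.1)
    return d
E
python3 - <<'E'
from h import *
s=snapshot("top")
px=np.array([[305,42],[45,163],[437,322],[175,440]])/np.array([728/170,600/140])+[270,150]
C=np.array([[58.5,-83.5,28],[58.5,83.5,28],[-122,-87,5],[-122,87,5]])/1e3
def W(q,C): 
    c,s_=np.cos(q[2]),np.sin(q[2]); return np.c_[C[:,0]*c-C[:,1]*s_+q[0],C[:,0]*s_+C[:,1]*c+q[1],C[:,2]]
r=least_squares(lambda q:(proj(s,W(q,C))-px).ravel(),[.58,.14,.4])
print(r.x,np.degrees(r.x[2]),r.fun.round(2))
q=r.x
print("screw",W(q,np.array([[-95,0,61]])/1e3),"large mid",W(q,np.array([[-26.5,0,8]])/1e3),"small",W(q,np.array([[30.5,0,8]])/1e3))
w=unproj(s,np.array([[280,310],[297,375]])/np.array([728/170,600/140])+[270,150],.072)
d=w[0]-w[1]; print(w,"wing yaw",np.degrees(np.arctan2(d[1],d[0])))
go(.498,.103,.25,0)
E
```

```text
[0.57990849 0.13968472 0.44652719] 25.584123306592826 [-0.12  0.18  0.57 -0.18  0.17 -0.68 -0.63  0.67]
screw [[0.49422303 0.09866031 0.061     ]] large mid [[0.55600676 0.12824107 0.008     ]] small [[0.60741804 0.15285571 0.008     ]]
[[0.51020051 0.10301625 0.072     ]
 [0.47372421 0.09309003 0.072     ]] wing yaw 15.223147008796895
shift cm [-50.48  61.37  -0.44] rows>= 20 each [-2.52  3.07 -0.02]
turn z deg -161.39 alt 18.61 rows 22.730947343229747
```

Call:
play_rows:
  plan:
    - [-2.52,3.05,0]
    - [-2.52,3.05,0]
    - [-2.52,3.05,0]
    - [-2.52,3.05,0]
    - [-2.52,3.05,0]
    - [-2.52,3.05,0]
    - [-2.52,3.05,0]
    - [-2.52,3.05,0]
    - [-2.52,3.05,0]
    - [-2.52,3.05,0]
    - [-2.52,3.05,0]
    - [-2.52,3.05,0]
    - [-2.52,3.05,0]
    - [-2.52,3.05,0]
    - [-2.52,3.05,0]
    - [-2.52,3.05,0]
    - [-2.52,3.05,0]
    - [-2.52,3.05,0]
    - [-2.52,3.05,0]
    - [-2.52,3.05,0]

```text
schema error: expected 6 numbers
```

Call:
play_rows:
  plan:
    - [-2.52,3.05,0,0,0,0]
    - [-2.52,3.05,0,0,0,0]
    - [-2.52,3.05,0,0,0,0]
    - [-2.52,3.05,0,0,0,0]
    - [-2.52,3.05,0,0,0,0]
    - [-2.52,3.05,0,0,0,0]
    - [-2.52,3.05,0,0,0,0]
    - [-2.52,3.05,0,0,0,0]
    - [-2.52,3.05,0,0,0,0]
    - [-2.52,3.05,0,0,0,0]
    - [-2.52,3.05,0,0,0,0]
    - [-2.52,3.05,0,0,0,0]
    - [-2.52,3.05,0,0,0,0]
    - [-2.52,3.05,0,0,0,0]
    - [-2.52,3.05,0,0,0,0]
    - [-2.52,3.05,0,0,0,0]
    - [-2.52,3.05,0,0,0,0]
    - [-2.52,3.05,0,0,0,0]
    - [-2.52,3.05,0,0,0,0]
    - [-2.52,3.05,0,0,0,0]

```text
clock: 2.72
tool_pos: [0.4987, 0.1014, 0.246]
orientation: [180.0, 0.1, -161.4]
force: [0.8, 0.3, -0.3]
opening: 0.0876
gripper_force: 0.0
```

Call:
play_rows:
  plan:
    - [0,0,0,0,0,-7.1]
    - [0,0,0,0,0,-7.1]
    - [0,0,0,0,0,-7.1]
    - [0,0,0,0,0,-7.1]
    - [0,0,0,0,0,-7.1]
    - [0,0,0,0,0,-7.1]
    - [0,0,0,0,0,-7.1]
    - [0,0,0,0,0,-7.1]
    - [0,0,0,0,0,-7.1]
    - [0,0,0,0,0,-7.1]
    - [0,0,0,0,0,-7.1]
    - [0,0,0,0,0,-7.1]
    - [0,0,0,0,0,-7.1]
    - [0,0,0,0,0,-7.1]
    - [0,0,0,0,0,-7.1]
    - [0,0,0,0,0,-7.1]
    - [0,0,0,0,0,-7.1]
    - [0,0,0,0,0,-7.1]
    - [0,0,0,0,0,-7.1]
    - [0,0,0,0,0,-7.1]

```text
clock: 4.38
tool_pos: [0.4984, 0.0992, 0.2457]
orientation: [-180.0, -0.0, -19.0]
force: [0.1, -0.7, 0.5]
opening: 0.0877
gripper_force: 0.0
```

Call:
play_rows:
  plan:
    - [0,0,0,0,0,-6.9]
    - [0,0,0,0,0,-6.9]
    - [0,0,0,0,0,-6.9]
    - [0,0,0,0,0,-6.9]
    - [0,0,0,0,0,-6.9]
    - [0,0,0,0,0,0]
    - [0,0,0,0,0,0]

```text
clock: 4.97
tool_pos: [0.4984, 0.0993, 0.2457]
orientation: [-180.0, -0.0, 14.9]
force: [0.2, -0.4, -0.4]
opening: 0.0876
gripper_force: 0.0
```

Run:
```python
from h import *
s=snapshot("wrist"); cv2.imwrite("pics/w1.png",s["frame"][:,:,::-1]); import pickle; pickle.dump(s,open("w1.pkl","wb"))
print(s["position"],s["attitude"])
for t in ("carrier","screw_grip","large_row","small_row"): print(t,[(d["position"].round(4) if hasattr(d["position"],"round") else d["position"],d["score"]) for d in spot_point("wrist",t)])
```

```text
[0.56364829 0.1173713  0.3845644 ] [ 1.65511410e+02  6.17370452e-02 -7.51361592e+01]
carrier [([0.5852, 0.1383, -0.0029], 0.82)]
screw_grip [([0.4945, 0.1015, 0.0616], 0.92)]
large_row [([0.5575, 0.1288, 0.0094], 0.8)]
small_row [([0.6149, 0.1529, 0.0061], 0.85)]
```

View pics/w1.png

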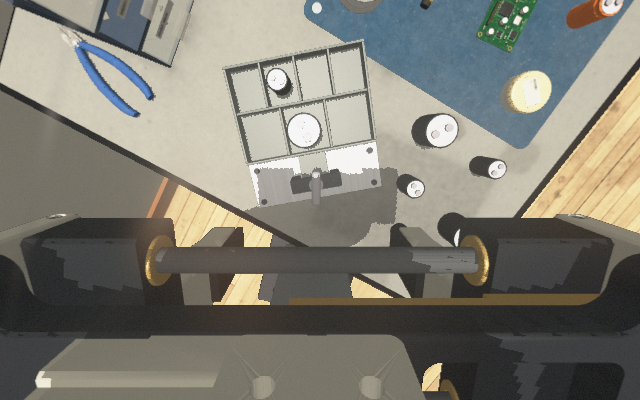

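Run:
```python
from h import *
import pickle; s=pickle.load(open("w1.pkl","rb"))
i=s["frame"][:,:,::-1]; cv2.imwrite("pics/w1c.png",cv2.resize(i[30:220,210:400],(600,600),interpolation=cv2.INTER_CUBIC))
```

```text
(no output)
```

View pics/w1c.png

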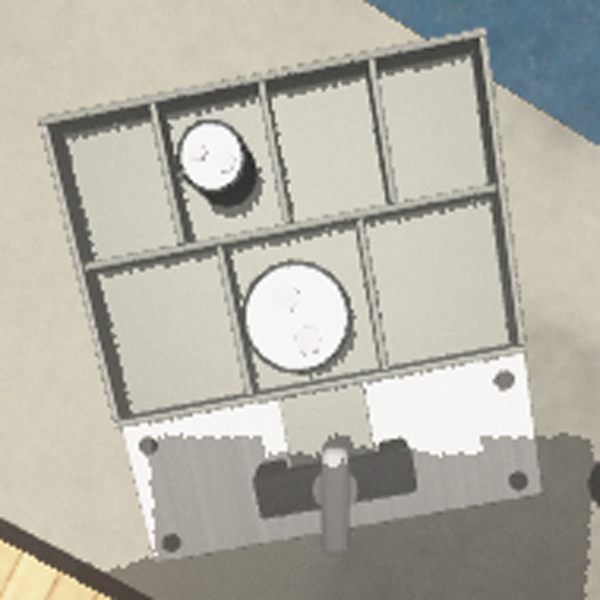

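Run:
```python
from h import *
import pickle; s=pickle.load(open("w1.pkl","rb"))
f=lambda a: np.array(a)/(600/190)+[210,30]
px=f([[484,31],[40,121],[523,347],[120,420],[541,491],[157,558]])
C=np.array([[58.5,-83.5,28],[58.5,83.5,28],[-58.5,-83.5,28],[-58.5,83.5,28],[-122,-87,5],[-122,87,5]])/1e3
def W(q,C): 
    c,s_=np.cos(q[2]),np.sin(q[2]); return np.c_[C[:,0]*c-C[:,1]*s_+q[0],C[:,0]*s_+C[:,1]*c+q[1],C[:,2]]
r=least_squares(lambda q:(proj(s,W(q,C))-px).ravel(),[.58,.14,.4]); q=r.x
print(q,np.degrees(q[2]),r.fun.round(2))
print("screw",W(q,np.array([[-95,0,61]])/1e3))
w=unproj(s,f([[335,452],[337,550]]),.072); d=w[0]-w[1]; print(w,"wing yaw",np.degrees(np.arctan2(d[1],d[0])),np.linalg.norm(d))
```

```text
[0.58341374 0.14109317 0.44196921] 25.322970427514804 [ 0.74 -2.14 -0.76 -1.65  1.6   1.02 -1.69  2.3   0.9   0.51 -0.86  1.34]
screw [[0.49754218 0.10045974 0.061     ]]
[[0.51473281 0.10523459 0.072     ]
 [0.48011535 0.09530737 0.072     ]] wing yaw 16.001256186233633 0.03601274693592353
```

Call:
play_rows:
  plan:
    - [-0.12,-0.22,2.9,0,0,-0.6]
    - [0,0,2.9,0,0,0]
    - [0,0,2.9,0,0,0]
    - [0,0,2.9,0,0,0]
    - [0,0,2.9,0,0,0]
    - [0,0,1.9,0,0,0]
    - [0,0,1,0,0,0]
    - [0,0,0,0,0,0]
  grip: 4

```text
clock: 5.88
tool_pos: [0.4955, 0.1004, 0.0696]
orientation: [179.9, 0.2, 15.7]
force: [-1.1, 0.3, -0.1]
opening: 0.0416
gripper_force: 0.0
```

Call:
play_rows:
  plan:
    - [0,0,0,0,0,0]
    - [0,0,0,0,0,0]
    - [0,0,0,0,0,0]
    - [0,0,0,0,0,0]
    - [0,0,0,0,0,0]
    - [0,0,0,0,0,0]
    - [0,0,0,0,0,0]
    - [0,0,0,0,0,0]
  grip: 0

```text
clock: 6.55
tool_pos: [0.4975, 0.1002, 0.0726]
orientation: [179.9, -0.1, 15.7]
force: [3.4, -7.3, 2.7]
opening: 0.0099
gripper_force: 30.0
```

Run:
```python
from h import *
o=get_obs(); print({k:np.round(v,3) for k,v in o.items()})
```

```text
{'clock': np.float64(6.55), 'joint_pos': array([ 33.663,  15.575, -32.885,   0.13 , -41.493,  71.96 ]), 'qvel': array([-0.013, -0.006,  0.06 ,  0.023, -0.031, -0.129]), 'tau': array([  4.125, -41.529,  20.619,   2.718,   0.527,   0.058]), 'tool_pos': array([0.497, 0.1  , 0.073]), 'orientation': array([ 1.79933e+02, -7.20000e-02,  1.57200e+01]), 'force': array([ 3.382, -7.328,  2.731]), 'moment': array([-2.802, -1.132, -0.114]), 'gripper_force': np.float64(29.969), 'opening': np.float64(0.01)}
```

Call:
play_rows:
  plan:
    - [0,0.05,0,0,0,3]
    - [0,0,0,0,0,6]
    - [0,0,0,0,0,6]
    - [0,0,0,0,0,6]
    - [0,0,0,0,0,6]
    - [0,0,0,0,0,6]
    - [0,0,0,0,0,6]
    - [0,0,0,0,0,6]
    - [0,0,0,0,0,6]
    - [0,0,0,0,0,6]
    - [0,0,0,0,0,6]
    - [0,0,0,0,0,6]
    - [0,0,0,0,0,6]
    - [0,0,0,0,0,6]
    - [0,0,0,0,0,6]
    - [0,0,0,0,0,6]
    - [0,0,0,0,0,6]
    - [0,0,0,0,0,6]
    - [0,0,0,0,0,6]
    - [0,0,0,0,0,6]

```text
clock: 8.22
tool_pos: [0.4967, 0.0994, 0.0725]
orientation: [-180.0, -0.1, -101.6]
force: [0.1, -6.4, 7.8]
opening: 0.0099
gripper_force: 30.0
```

Run:
```python
from h import *
o=get_obs(); print({k:np.round(o[k],3) for k in("joint_pos","tool_pos","orientation","force","moment","tau")})
```

```text
{'joint_pos': array([ 33.616,  15.556, -32.915,   0.108, -41.577, -45.264]), 'tool_pos': array([0.497, 0.099, 0.073]), 'orientation': array([-1.79982e+02, -8.40000e-02, -1.01566e+02]), 'force': array([ 0.147, -6.426,  7.805]), 'moment': array([-2.505,  0.151,  0.003]), 'tau': array([  3.254, -39.953,  21.409,   3.191,   1.474,   1.984])}
```

Call:
play_rows:
  plan:
    - [0,0,0,0,0,6]
    - [0,0,0,0,0,6]
    - [0,0,0,0,0,3]
    - [0,0,0,0,0,3]
    - [0,0,0,0,0,2]
    - [0,0,0,0,0,0]
    - [0,0,0,0,0,0]

```text
clock: 8.8
tool_pos: [0.4966, 0.0995, 0.0725]
orientation: [-180.0, -0.1, -121.3]
force: [-2.1, -5.3, 8.4]
opening: 0.0098
gripper_force: 30.0
```

Run:
```python
from h import *
o=get_obs(); print({k:np.round(o[k],3) for k in("orientation","force","moment","tau")})
```

```text
{'orientation': array([-1.79969e+02, -6.90000e-02, -1.21300e+02]), 'force': array([-2.055, -5.327,  8.372]), 'moment': array([-2.327,  0.453, -0.076]), 'tau': array([  3.046, -39.671,  21.412,   3.5  ,   1.574,  -0.04 ])}
```

Call:
play_rows:
  plan:
    - [0,0,0,0,0,1]
    - [0,0,0,0,0,1]
    - [0,0,0,0,0,0]
    - [0,0,0,0,0,0]

```text
clock: 9.13
tool_pos: [0.4966, 0.0995, 0.0725]
orientation: [-180.0, -0.1, -123.3]
force: [-1.2, -5.2, 7.8]
opening: 0.0097
gripper_force: 30.0
```

Run:
```python
from h import *
o=get_obs(); print({k:np.round(o[k],3) for k in("orientation","force","moment","tau")})
```

```text
{'orientation': array([-1.79964e+02, -6.80000e-02, -1.23286e+02]), 'force': array([-1.185, -5.193,  7.845]), 'moment': array([-2.192,  0.544,  0.048]), 'tau': array([  2.881, -39.664,  21.436,   3.477,   1.591,  -0.064])}
```

Call:
play_rows:
  plan:
    - [0,0,0,0,0,1]
    - [0,0,0,0,0,1]
    - [0,0,0,0,0,0]
    - [0,0,0,0,0,0]

```text
clock: 9.47
tool_pos: [0.4966, 0.0995, 0.0725]
orientation: [-180.0, -0.1, -125.2]
force: [-1.0, -6.0, 8.3]
opening: 0.0093
gripper_force: 30.3
```

Run:
```python
from h import *
o=get_obs(); print({k:np.round(o[k],3) for k in("orientation","force","moment","tau","opening")})
```

```text
{'orientation': array([-1.79957e+02, -8.00000e-02, -1.25232e+02]), 'force': array([-1.034, -6.05 ,  8.298]), 'moment': array([-2.262,  0.552,  0.476]), 'tau': array([  2.326, -39.783,  21.551,   3.196,   1.633,  -0.54 ]), 'opening': np.float64(0.009)}
```

Call:
play_rows:
  plan:
    - [0,0,0,0,0,1]
    - [0,0,0,0,0,1]
    - [0,0,0,0,0,0]
    - [0,0,0,0,0,0]

```text
clock: 9.8
tool_pos: [0.4966, 0.0996, 0.0725]
orientation: [-180.0, -0.1, -127.2]
force: [-1.3, -5.4, 6.7]
opening: 0.0098
gripper_force: 30.9
```

Run:
```python
from h import *
o=get_obs(); print({k:np.round(o[k],3) for k in("orientation","force","moment","tau","opening")})
```

```text
{'orientation': array([-1.79954e+02, -7.50000e-02, -1.27213e+02]), 'force': array([-1.341, -5.382,  6.655]), 'moment': array([-2.153,  0.551,  0.621]), 'tau': array([  2.044, -39.877,  21.494,   3.166,   1.568,  -0.68 ]), 'opening': np.float64(0.01)}
```

Call:
play_rows:
  plan:
    - [0,0,0,0,0,-3]
    - [0,0,0,0,0,-6]
    - [0,0,0,0,0,-6]
    - [0,0,0,0,0,-6]
    - [0,0,0,0,0,-6]
    - [0,0,0,0,0,-6]
    - [0,0,0,0,0,-6]
    - [0,0,0,0,0,-6]
    - [0,0,0,0,0,-6]
    - [0,0,0,0,0,-6]
    - [0,0,0,0,0,-6]
    - [0,0,0,0,0,-6]
    - [0,0,0,0,0,-6]
    - [0,0,0,0,0,-6]
    - [0,0,0,0,0,-6]
    - [0,0,0,0,0,-4]
    - [0,0,0,0,0,-2.8]
    - [0,0,0,0,0,0]
    - [0,0,0,0,0,0]

```text
clock: 11.38
tool_pos: [0.4973, 0.0997, 0.0726]
orientation: [180.0, -0.1, -33.4]
force: [2.1, -6.5, 4.1]
opening: 0.0101
gripper_force: 30.0
```

Call:
play_rows:
  plan:
    - [0,0,0,0,0,0]
    - [0,0,0,0,0,0]
    - [0,0,0,0,0,0]
    - [0,0,-3,0,0,0]
    - [0,0,-4,0,0,0]
    - [0,0,-4,0,0,0]
    - [0,0,-4,0,0,0]
    - [0,0,-4,0,0,0]
    - [0,0,0,0,0,0]
    - [0,0,0,0,0,0]
  grip: 4

```text
clock: 12.22
tool_pos: [0.4978, 0.1014, 0.2644]
orientation: [-179.7, -0.1, -33.5]
force: [-0.6, -0.1, -0.3]
opening: 0.04
gripper_force: 0.0
```

Run:
```python
from h import *
s=snapshot("top"); i=s["frame"][:,:,::-1]; cv2.imwrite("pics/top2.png",i)
a=cv2.resize(i[215:250,310:370],(360,210),interpolation=cv2.INTER_CUBIC)
s=snapshot("wrist"); i=s["frame"][:,:,::-1]; cv2.imwrite("pics/w2.png",i)
import pickle; pickle.dump(s,open("w2.pkl","wb")); print(get_obs()["tool_pos"],get_obs()["orientation"])
```

```text
[0.49621812 0.10061664 0.2610919 ] [ 1.79996908e+02  4.19227137e-02 -3.34939651e+01]
```

View pics/w2.png

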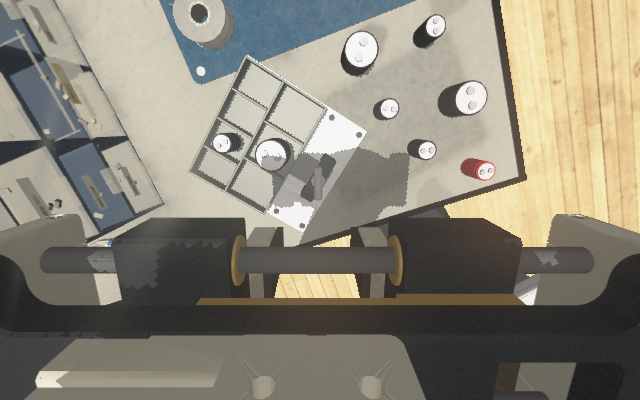

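Run:
```python
from h import *
s=snapshot("top")
print("cabinet front-bottom edge",unproj(s,[[280,60],[266,125],[252,190]],0).round(3).tolist())
print("pliers",unproj(s,[[247,207]],0.01).round(3).tolist())
f=lambda u,v:np.array([u,v])/np.array([728/170,600/140])+[270,150]
# top-face centres from the crop (large z=.048, small z=.042)
for n,u,v,z in(("LA",503,173,.048),("LB",643,376,.048),("SA",494,300,.042),("SB",648,217,.042),("SC",520,421,.042)):
    print(n,unproj(s,[f(u,v)],z).round(4).tolist())
snapshot("wrist")
for t in("large_1","small_1"):
  for c in ("wrist","top"): print(c,t,[(np.round(d["position"],4).tolist(),round(d["score"],2)) for d in spot_point(c,t)])
import pickle; w=pickle.load(open("w2.pkl","rb"))
for n,u,v,z in(("LA",362,49,.048),("LB",470,97,.048),("SA",389,107,.042),("SB",435,25,.042),("SC",427,149,.042)):
    print("w",n,unproj(w,[[u,v]],z).round(4).tolist())
```

```text
cabinet front-bottom edge [[0.935, 0.251, 0.0], [0.763, 0.285, 0.0], [0.593, 0.318, 0.0]]
pliers [[0.548, 0.328, 0.01]]
LA [[0.5911, -0.0251, 0.048]]
LB [[0.4754, -0.1053, 0.048]]
SA [[0.5181, -0.0208, 0.042]]
SB [[0.567, -0.1094, 0.042]]
SC [[0.4487, -0.0359, 0.042]]
wrist large_1 [([0.4841, -0.1009, -0.0002], 0.81), ([0.597, -0.0251, -0.0006], 0.57)]
top large_1 [([0.4796, -0.1086, 0.0023], 0.74), ([0.5795, 0.1428, 0.0041], 0.73), ([0.5966, -0.0226, -0.0004], 0.58)]
wrist small_1 [([0.5683, -0.1089, -0.0036], 0.95), ([0.3884, -0.0861, 0.0041], 0.79), ([0.5187, -0.0189, 0.003], 0.69), ([0.4505, -0.0359, -0.002], 0.6)]
top small_1 [([0.5205, -0.0214, 0.0021], 0.63), ([0.4549, -0.0374, 0.0008], 0.61), ([0.7633, -0.1509, 0.0073], 0.53), ([0.3894, -0.083, -0.0002], 0.45), ([0.5691, -0.1054, 0.0026], 0.42)]
w LA [[0.5959, -0.0246, 0.048]]
w LB [[0.4814, -0.1041, 0.048]]
w SA [[0.524, -0.0203, 0.042]]
w SB [[0.5721, -0.1077, 0.042]]
w SC [[0.4539, -0.035, 0.042]]
```

Run:
```python
from h import *
go(.5205,-.0205,.261,25.4)
```

```text
shift cm [ 8.67  8.76 -0.03] rows>= 4 each [ 2.17  2.19 -0.01]
turn z deg -58.89 alt 121.11 rows 8.29494842171493
```

Call:
play_rows:
  plan:
    - [2.17,2.19,0,0,0,0]
    - [2.17,2.19,0,0,0,0]
    - [2.17,2.19,0,0,0,0]
    - [2.17,2.19,0,0,0,0]
    - [0,0,2,0,0,-6.54]
    - [0,0,2,0,0,-6.54]
    - [0,0,2,0,0,-6.54]
    - [0,0,2,0,0,-6.54]
    - [0,0,2,0,0,-6.54]
    - [0,0,2,0,0,-6.54]
    - [0,0,0,0,0,-6.54]
    - [0,0,0,0,0,-6.54]
    - [0,0,0,0,0,-6.54]
    - [0,0,2.4,0,0,0]
    - [0,0,2.4,0,0,0]
    - [0,0,2.4,0,0,0]
    - [0,0,1.6,0,0,0]
    - [0,0,0.7,0,0,0]
    - [0,0,0.3,0,0,0]
    - [0,0,0,0,0,0]
  grip: 4.2

```text
clock: 14.28
tool_pos: [0.5208, -0.0204, 0.0432]
orientation: [-180.0, 0.1, 25.4]
force: [-1.0, -0.3, 0.7]
opening: 0.0421
gripper_force: 0.0
```

Call:
play_rows:
  plan:
    - [0,0,0,0,0,0]
    - [0,0,0,0,0,0]
    - [0,0,0,0,0,0]
    - [0,0,0,0,0,0]
    - [0,0,0,0,0,0]
    - [0,0,0,0,0,0]
  grip: 0

```text
clock: 14.78
tool_pos: [0.5215, -0.0202, 0.0444]
orientation: [180.0, -0.1, 25.4]
force: [0.2, 0.1, 6.4]
opening: 0.0238
gripper_force: 30.0
```

Call:
play_rows:
  plan:
    - [0,0,0,0,0,0]
    - [0,0,0,0,0,0]
    - [0,0,0,0,0,0]
    - [0,0,0,0,0,6.92]
    - [0,0,0,0,0,6.92]
    - [0,0,0,0,0,6.92]
    - [0,0,0,0,0,6.92]
    - [0,0,0,0,0,6.92]
    - [0,0,0,0,0,6.92]
    - [0,0,0,0,0,6.92]
    - [0,0,0,0,0,6.92]
    - [0,0,0,0,0,6.92]
    - [0,0,0,0,0,6.92]
    - [0,0,0,0,0,6.92]
    - [0,0,0,0,0,6.92]
    - [0,0,0,0,0,6.92]
    - [0,0,0,0,0,0]
    - [0,0,0,0,0,0]
  grip: 4.2

```text
clock: 16.28
tool_pos: [0.5207, -0.0204, 0.0434]
orientation: [180.0, 0.0, -64.4]
force: [-0.0, 0.6, 0.4]
opening: 0.042
gripper_force: 0.0
```

Call:
play_rows:
  plan:
    - [0,0,0,0,0,0]
    - [0,0,0,0,0,0]
    - [0,0,0,0,0,0]
    - [0,0,0,0,0,0]
    - [0,0,0,0,0,0]
    - [0,0,0,0,0,0]
    - [0,0,-3,0,0,0]
    - [0,0,-4,0,0,0]
    - [0,0,-4,0,0,0]
    - [0,0,0,0,0,0]
    - [0,0,0,0,0,0]
  grip: 0

```text
clock: 17.2
tool_pos: [0.5223, -0.0199, 0.1563]
orientation: [-179.7, -0.0, -64.6]
force: [0.4, 0.7, -1.1]
opening: 0.0238
gripper_force: 30.0
```

Run:
```python
from h import *
go(.6240,.1376,.152,-64.6)
```

```text
shift cm [ -9.86 -15.95   0.51] rows>= 5 each [-1.97 -3.19  0.1 ]
turn z deg 0.03 alt -179.97 rows 0.004618040490535171
```

Call:
play_rows:
  plan:
    - [-1.0,-1.6,0,0,0,0]
    - [-1.8,-2.9,0,0,0,0]
    - [-1.8,-2.9,0,0,0,0]
    - [-1.8,-2.9,0,0,0,0]
    - [-1.8,-2.9,0,0,0,0]
    - [-1.0,-1.65,0,0,0,0]
    - [-0.6,-1.0,0,0,0,0]
    - [0,0,0,0,0,0]
    - [0,0,0,0,0,0]
    - [0,0,0,0,0,0]
    - [0,0,0,0,0,0]

```text
clock: 18.12
tool_pos: [0.6212, 0.1352, 0.1533]
orientation: [180.0, 0.0, -64.6]
force: [-1.2, -0.2, -0.9]
opening: 0.0242
gripper_force: 30.0
```

Run:
```python
from h import *
go(.6240,.1376,.0535,-64.6)
s=snapshot("side"); i=s["frame"][:,:,::-1]
s=snapshot("wrist"); j=s["frame"][:,:,::-1]
cv2.imwrite("pics/p1.png",np.hstack([cv2.resize(i[130:260,200:400],(400,260)),cv2.resize(j[0:260,160:560],(400,260))]))
```

```text
shift cm [-0.1  -0.36  9.98] rows>= 3 each [-0.03 -0.12  3.33]
turn z deg -0.03 alt 179.97 rows 0.004724215638014319
```

View pics/p1.png

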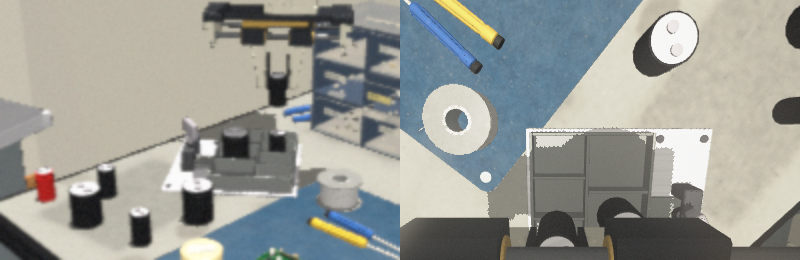

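Call:
play_rows:
  plan:
    - [-0.1,-0.36,0,0,0,0]
    - [0,0,0,0,0,0]
    - [0,0,2,0,0,0]
    - [0,0,2.5,0,0,0]
    - [0,0,2.5,0,0,0]
    - [0,0,1.5,0,0,0]
    - [0,0,0.7,0,0,0]
    - [0,0,0.4,0,0,0]
    - [0,0,0.3,0,0,0]
    - [0,0,0,0,0,0]
    - [0,0,0,0,0,0]
    - [0,0,0,0,0,0]

```text
clock: 19.22
tool_pos: [0.6254, 0.1389, 0.0557]
orientation: [-179.9, 0.0, -64.6]
force: [-0.1, 0.7, -0.6]
opening: 0.024
gripper_force: 30.0
```

Run:
```python
from h import *
go(.6240,.1376,.052,-64.6); o=get_obs(); print(o["tool_pos"],o["force"])
```

```text
shift cm [0.06 0.18 0.37] rows>= 1 each [0.06 0.18 0.37]
turn z deg 0.02 alt -179.98 rows 0.0023145250273119916
[0.62537647 0.13889931 0.05567375] [-0.05025157  0.65651617 -0.6043754 ]
```

Call:
play_rows:
  plan:
    - [0,0,0.2,0,0,0]
    - [0,0,0.1,0,0,0]
    - [0,0,0,0,0,0]
    - [0,0,0,0,0,0]

```text
clock: 19.55
tool_pos: [0.6247, 0.1386, 0.0516]
orientation: [180.0, -0.0, -64.6]
force: [-0.8, -0.2, 0.1]
opening: 0.024
gripper_force: 30.0
```

Call:
play_rows:
  plan:
    - [0,0,0,0,0,0]
    - [0,0,0,0,0,0]
    - [0,0,0,0,0,0]
    - [0,0,-2,0,0,0]
    - [0,0,-3,0,0,0]
    - [0,0,-3,0,0,0]
    - [0,0,-3,0,0,0]
    - [0,0,0,0,0,0]
    - [0,0,0,0,0,0]
  grip: 3.4

```text
clock: 20.3
tool_pos: [0.6259, 0.1392, 0.164]
orientation: [-179.7, 0.0, -64.6]
force: [-0.5, -0.6, -0.9]
opening: 0.0342
gripper_force: 0.0
```

Run:
```python
from h import *
go(.451,-.0355,.043,-64.6)
```

```text
shift cm [ 8.27 23.35 11.99] rows>= 7 each [1.18 3.34 1.71]
turn z deg 0.02 alt -179.98 rows 0.0023394494524063385
```

Call:
play_rows:
  plan:
    - [1.18,3.34,0,0,0,0]
    - [1.18,3.34,0,0,0,0]
    - [1.18,3.34,0,0,0,0]
    - [1.18,3.34,0,0,0,0]
    - [1.18,3.34,0,0,0,0]
    - [1.18,3.34,0,0,0,0]
    - [1.18,3.34,0,0,0,0]
    - [0,0,0.5,0,0,-6.62]
    - [0,0,0.5,0,0,-6.62]
    - [0,0,0.5,0,0,-6.62]
    - [0,0,0.5,0,0,-6.62]
    - [0,0,0.5,0,0,-6.62]
    - [0,0,0.5,0,0,-6.62]
    - [0,0,0,0,0,-6.62]
    - [0,0,0,0,0,-6.62]
    - [0,0,0,0,0,-6.62]
    - [0,0,0,0,0,0]
    - [0,0,0,0,0,0]
    - [0,0,0,0,0,0]
  grip: 4.4

```text
clock: 21.88
tool_pos: [0.4487, -0.0364, 0.1311]
orientation: [180.0, 0.0, -5.2]
force: [-0.3, -0.4, 0.5]
opening: 0.0435
gripper_force: 0.0
```

Run:
```python
from h import *
go(.451,-.0355,.043,-5); print(get_obs()["tool_pos"])
```

```text
shift cm [ 0.23 -0.11  8.81] rows>= 3 each [ 0.08 -0.04  2.94]
turn z deg -0.23 alt 179.77 rows 0.03281137583859647
[ 0.44866971 -0.03641229  0.13111729]
```

Call:
play_rows:
  plan:
    - [0.2,-0.1,2.5,0,0,0]
    - [0,0,2.5,0,0,0]
    - [0,0,2,0,0,0]
    - [0,0,1.2,0,0,0]
    - [0,0,0.6,0,0,0]
    - [0,0,0,0,0,0]
    - [0,0,0,0,0,0]

```text
clock: 22.47
tool_pos: [0.4512, -0.0355, 0.0437]
orientation: [180.0, 0.0, -5.1]
force: [-0.3, 0.5, 0.2]
opening: 0.0443
gripper_force: 0.0
```

Call:
play_rows:
  plan:
    - [0,0,0,0,0,0]
    - [0,0,0,0,0,0]
    - [0,0,0,0,0,0]
    - [0,0,0,0,0,0]
    - [0,0,0,0,0,0]
    - [0,0,0,0,0,0]
  grip: 0

```text
clock: 22.97
tool_pos: [0.4516, -0.0354, 0.0442]
orientation: [-180.0, -0.1, -5.0]
force: [-1.2, 1.1, 7.0]
opening: 0.0243
gripper_force: 30.0
```

Call:
play_rows:
  plan:
    - [0,0,0,0,0,0]
    - [0,0,0,0,0,0]
    - [0,0,0,0,0,0]
    - [0,0,0,0,0,6.92]
    - [0,0,0,0,0,6.92]
    - [0,0,0,0,0,6.92]
    - [0,0,0,0,0,6.92]
    - [0,0,0,0,0,6.92]
    - [0,0,0,0,0,6.92]
    - [0,0,0,0,0,6.92]
    - [0,0,0,0,0,6.92]
    - [0,0,0,0,0,6.92]
    - [0,0,0,0,0,6.92]
    - [0,0,0,0,0,6.92]
    - [0,0,0,0,0,6.92]
    - [0,0,0,0,0,6.92]
    - [0,0,0,0,0,0]
    - [0,0,0,0,0,0]
  grip: 4.2

```text
clock: 24.47
tool_pos: [0.451, -0.0355, 0.0435]
orientation: [180.0, -0.0, -94.8]
force: [0.1, 0.1, 0.1]
opening: 0.0419
gripper_force: 0.0
```

Call:
play_rows:
  plan:
    - [0,0,0,0,0,0]
    - [0,0,0,0,0,0]
    - [0,0,0,0,0,0]
    - [0,0,0,0,0,0]
    - [0,0,0,0,0,0]
    - [0,0,0,0,0,0]
    - [0,0,-3,0,0,0]
    - [0,0,-4,0,0,0]
    - [0,0,-4,0,0,0]
    - [0,0,-1,0,0,0]
    - [0,0,0,0,0,0]
    - [0,0,0,0,0,0]
    - [0,0,0,0,0,0]
  grip: 0

```text
clock: 25.55
tool_pos: [0.4503, -0.0357, 0.1627]
orientation: [179.9, -0.0, -95.0]
force: [0.3, 1.0, -0.6]
opening: 0.0241
gripper_force: 30.0
```

Run:
```python
from h import *
go(.5888,.2117,.052,-95); print(get_obs()["tool_pos"])
```

```text
shift cm [-25.85 -11.67  11.04] rows>= 8 each [-3.23 -1.46  1.38]
turn z deg 0.02 alt -179.98 rows 0.002439339416489026
[ 0.45027993 -0.03565186  0.16265377]
```

Call:
play_rows:
  plan:
    - [-1.5,-0.68,0,0,0,0]
    - [-2.5,-1.13,0,0,0,0]
    - [-2.5,-1.13,0,0,0,0]
    - [-2.5,-1.13,0,0,0,0]
    - [-2.5,-1.13,0,0,0,0]
    - [-2.5,-1.13,0,0,0,0]
    - [-2.5,-1.13,0,0,0,0]
    - [-2.5,-1.13,0,0,0,0]
    - [-2.5,-1.13,0,0,0,0]
    - [-2.5,-1.13,0,0,0,0]
    - [-1.2,-0.54,0,0,0,0]
    - [-0.65,-0.28,0,0,0,0]
    - [0,0,0,0,0,0]
    - [0,0,0,0,0,0]
    - [0,0,0,0,0,0]
    - [0,0,0,0,0,0]

```text
clock: 26.88
tool_pos: [0.5893, 0.2109, 0.1637]
orientation: [180.0, -0.0, -95.0]
force: [0.2, 0.3, 0.6]
opening: 0.0238
gripper_force: 30.0
```

Run:
```python
from h import *
go(.5888,.2117,.052,-95); print(get_obs()["tool_pos"])
```

```text
shift cm [-0.08  0.05 11.17] rows>= 3 each [-0.03  0.02  3.72]
turn z deg -0.02 alt 179.98 rows 0.0026470945735828652
[0.58928141 0.21086207 0.1637105 ]
```

Call:
play_rows:
  plan:
    - [-0.08,0.05,2,0,0,0]
    - [0,0,2.5,0,0,0]
    - [0,0,2.5,0,0,0]
    - [0,0,2,0,0,0]
    - [0,0,0.9,0,0,0]
    - [0,0,0.5,0,0,0]
    - [0,0,0.3,0,0,0]
    - [0,0,0,0,0,0]
    - [0,0,0,0,0,0]
    - [0,0,0,0,0,0]

```text
clock: 27.72
tool_pos: [0.59, 0.2131, 0.0578]
orientation: [-179.9, 0.1, -95.0]
force: [-0.0, -0.2, -1.3]
opening: 0.0242
gripper_force: 30.0
```

Call:
play_rows:
  plan:
    - [0,0,0.2,0,0,0]
    - [0,0,0.1,0,0,0]
    - [0,0,0,0,0,0]
    - [0,0,0,0,0,0]

```text
clock: 28.05
tool_pos: [0.5893, 0.2127, 0.0536]
orientation: [180.0, -0.0, -95.0]
force: [1.1, -1.0, 0.4]
opening: 0.0241
gripper_force: 30.0
```

Call:
play_rows:
  plan:
    - [0,0,0.15,0,0,0]
    - [0,0,0,0,0,0]
    - [0,0,0,0,0,0]

```text
clock: 28.3
tool_pos: [0.5892, 0.2127, 0.0519]
orientation: [180.0, -0.0, -95.0]
force: [0.2, 0.4, 0.1]
opening: 0.0242
gripper_force: 30.0
```

Call:
play_rows:
  plan:
    - [0,0,0,0,0,0]
    - [0,0,0,0,0,0]
    - [0,0,0,0,0,0]
    - [0,0,-2,0,0,0]
    - [0,0,-3,0,0,0]
    - [0,0,-3,0,0,0]
    - [0,0,-3,0,0,0]
    - [0,0,0,0,0,0]
    - [0,0,0,0,0,0]
    - [0,0,0,0,0,0]
  grip: 3.4

```text
clock: 29.13
tool_pos: [0.589, 0.2126, 0.1619]
orientation: [180.0, 0.0, -95.0]
force: [-0.6, 0.5, -0.5]
opening: 0.0343
gripper_force: 0.0
```

Run:
```python
from h import *
go(.5695,-.1085,.163,25.4)
```

```text
shift cm [32.16 -0.85 -0.12] rows>= 8 each [ 4.02 -0.11 -0.02]
turn z deg -120.39 alt 59.61 rows 16.955726690216363
```

Call:
play_rows:
  plan:
    - [3.57,-0.1,0,0,0,0]
    - [3.57,-0.1,0,0,0,0]
    - [3.57,-0.1,0,0,0,0]
    - [3.57,-0.1,0,0,0,0]
    - [3.57,-0.1,0,0,0,0]
    - [3.57,-0.1,0,0,0,0]
    - [3.57,-0.1,0,0,0,0]
    - [3.57,-0.1,0,0,0,0]
    - [3.57,-0.1,0,0,0,0]
    - [0,0,0.5,0,0,6.62]
    - [0,0,0.5,0,0,6.62]
    - [0,0,0.5,0,0,6.62]
    - [0,0,0.5,0,0,6.62]
    - [0,0,0.5,0,0,6.62]
    - [0,0,0.5,0,0,6.62]
    - [0,0,0,0,0,6.62]
    - [0,0,0,0,0,6.62]
    - [0,0,0,0,0,6.62]
    - [0,0,0,0,0,0]
  grip: 4.4

```text
clock: 30.72
tool_pos: [0.5695, -0.1082, 0.1305]
orientation: [179.9, -0.2, -154.9]
force: [0.4, -0.2, 0.2]
opening: 0.044
gripper_force: 0.0
```

Run:
```python
from h import *
go(.5695,-.1085,.043,-154.6)
```

```text
shift cm [-0.01 -0.04  8.75] rows>= 3 each [-0.   -0.01  2.92]
turn z deg -0.27 alt 179.73 rows 0.03748283089257263
```

Call:
play_rows:
  plan:
    - [0,0,2.5,0,0,0]
    - [0,0,2.5,0,0,0]
    - [0,0,2,0,0,0]
    - [0,0,1.1,0,0,0]
    - [0,0,0.6,0,0,0]
    - [0,0,0,0,0,0]
    - [0,0,0,0,0,0]

```text
clock: 31.3
tool_pos: [0.5708, -0.1081, 0.0453]
orientation: [-180.0, -0.0, -154.5]
force: [-0.6, 0.2, -0.8]
opening: 0.0443
gripper_force: 0.0
```

Call:
play_rows:
  plan:
    - [0,0,0,0,0,0]
    - [0,0,0,0,0,0]
    - [0,0,0,0,0,0]
    - [0,0,0,0,0,0]
    - [0,0,0,0,0,0]
    - [0,0,0,0,0,0]
  grip: 0

```text
clock: 31.8
tool_pos: [0.571, -0.1081, 0.0458]
orientation: [-180.0, 0.1, -154.5]
force: [-1.2, 0.4, 3.9]
opening: 0.0242
gripper_force: 30.0
```

Call:
play_rows:
  plan:
    - [0,0,0,0,0,0]
    - [0,0,0,0,0,0]
    - [0,0,0,0,0,0]
    - [0,0,0,0,0,-6.94]
    - [0,0,0,0,0,-6.94]
    - [0,0,0,0,0,-6.94]
    - [0,0,0,0,0,-6.94]
    - [0,0,0,0,0,-6.94]
    - [0,0,0,0,0,-6.94]
    - [0,0,0,0,0,-6.94]
    - [0,0,0,0,0,-6.94]
    - [0,0,0,0,0,-6.94]
    - [0,0,0,0,0,-6.94]
    - [0,0,0,0,0,-6.94]
    - [0,0,0,0,0,-6.94]
    - [0,0,0,0,0,-6.94]
    - [0,0,0,0,0,0]
    - [0,0,0,0,0,0]
  grip: 4.2

```text
clock: 33.3
tool_pos: [0.5703, -0.1081, 0.0448]
orientation: [180.0, 0.0, -64.6]
force: [-0.5, 0.1, -0.5]
opening: 0.042
gripper_force: 0.0
```

Call:
play_rows:
  plan:
    - [0,0,0,0,0,0]
    - [0,0,0,0,0,0]
    - [0,0,0,0,0,0]
    - [0,0,0,0,0,0]
    - [0,0,0,0,0,0]
    - [0,0,0,0,0,0]
    - [0,0,-3,0,0,0]
    - [0,0,-4,0,0,0]
    - [0,0,-4,0,0,0]
    - [0,0,-1,0,0,0]
    - [0,0,0,0,0,0]
    - [0,0,0,0,0,0]
    - [0,0,0,0,0,0]
  grip: 0

```text
clock: 34.38
tool_pos: [0.5698, -0.1081, 0.1643]
orientation: [179.9, 0.0, -64.4]
force: [-0.0, 0.6, -0.5]
opening: 0.0243
gripper_force: 30.0
```

Run:
```python
from h import *
go(.6416,.1006,.052,-64.6); print(get_obs()["tool_pos"])
s=snapshot("top"); cv2.imwrite("pics/t3.png",cv2.resize(s["frame"][150:290,270:440,::-1],(728,600),interpolation=cv2.INTER_CUBIC))
```

```text
shift cm [-15.7  -15.51  11.23] rows>= 7 each [-2.24 -2.22  1.6 ]
turn z deg 0.24 alt -179.76 rows 0.034151098137550746
[ 0.56978577 -0.10807141  0.16428709]
```

View pics/t3.png

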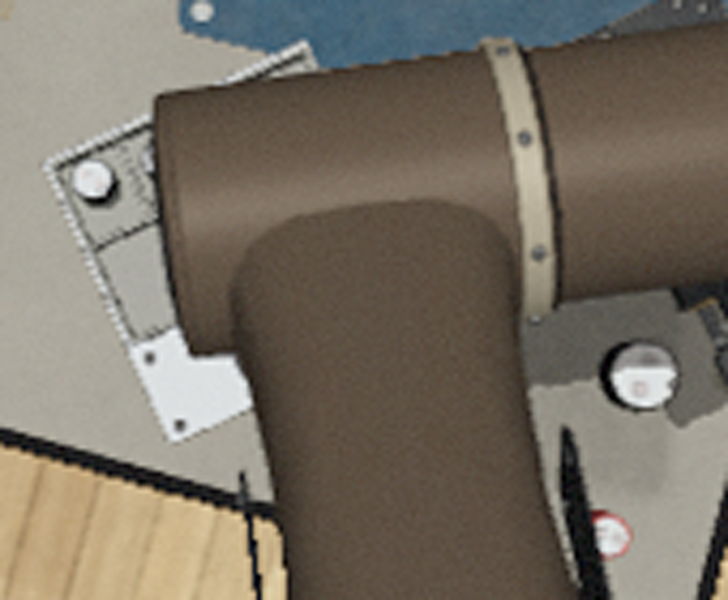

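Call:
play_rows:
  plan:
    - [-1.2,-1.19,0,0,0,0]
    - [-2.1,-2.07,0,0,0,0]
    - [-2.1,-2.07,0,0,0,0]
    - [-2.1,-2.07,0,0,0,0]
    - [-2.1,-2.07,0,0,0,0]
    - [-2.1,-2.07,0,0,0,0]
    - [-2.1,-2.07,0,0,0,0]
    - [-1.2,-1.19,0,0,0,0]
    - [-0.7,-0.7,0,0,0,0]
    - [0,0,0,0,0,0]
    - [0,0,0,0,0,0]
    - [0,0,0,0,0,0]
    - [0,0,0,0,0,0]

```text
clock: 35.52
tool_pos: [0.6418, 0.0993, 0.165]
orientation: [180.0, 0.0, -64.4]
force: [0.8, 0.2, -0.4]
opening: 0.024
gripper_force: 30.0
```

Run:
```python
from h import *
go(.6416,.1006,.053,-64.6)
```

```text
shift cm [-0.13 -0.05 11.2 ] rows>= 3 each [-0.04 -0.02  3.73]
turn z deg 0.2 alt -179.8 rows 0.028181789313194573
```

Call:
play_rows:
  plan:
    - [-0.1,0,2,0,0,0.2]
    - [0,0,2.5,0,0,0]
    - [0,0,2.5,0,0,0]
    - [0,0,2,0,0,0]
    - [0,0,0.9,0,0,0]
    - [0,0,0.5,0,0,0]
    - [0,0,0.3,0,0,0]
    - [0,0,0,0,0,0]
    - [0,0,0,0,0,0]
    - [0,0,0,0,0,0]
    - [0,0,0.2,0,0,0]
    - [0,0,0.1,0,0,0]
    - [0,0,0,0,0,0]
    - [0,0,0,0,0,0]

```text
clock: 36.68
tool_pos: [0.6417, 0.1015, 0.0552]
orientation: [-180.0, -0.0, -64.5]
force: [-0.8, 0.6, -0.1]
opening: 0.024
gripper_force: 30.0
```

Call:
play_rows:
  plan:
    - [0,0,0.15,0,0,0]
    - [0,0,0.05,0,0,0]
    - [0,0,0,0,0,0]
    - [0,0,0,0,0,0]

```text
clock: 37.02
tool_pos: [0.6417, 0.1014, 0.053]
orientation: [180.0, 0.0, -64.5]
force: [-0.7, -0.1, 1.6]
opening: 0.0238
gripper_force: 30.0
```

Call:
play_rows:
  plan:
    - [0,0,0,0,0,0]
    - [0,0,0,0,0,0]
    - [0,0,0,0,0,0]
    - [0,0,-2,0,0,0]
    - [0,0,-3,0,0,0]
    - [0,0,-3,0,0,0]
    - [0,0,-3,0,0,0]
    - [0,0,0,0,0,0]
    - [0,0,0,0,0,0]
    - [0,0,0,0,0,0]
  grip: 3.4

```text
clock: 37.85
tool_pos: [0.6413, 0.1014, 0.1629]
orientation: [-180.0, 0.0, -64.5]
force: [-0.7, -0.8, -0.4]
opening: 0.034
gripper_force: 0.0
```

Run:
```python
from h import *
go(.479,-.105,.163,25.4)
for c in("top","wrist","side"):
  snapshot(c); print(c,[(np.round(d["position"],4).tolist(),round(d["score"],2)) for d in spot_point(c,"large_1")])
```

```text
shift cm [ 1.166e+01  2.353e+01 -2.000e-02] rows>= 7 each [ 1.67  3.36 -0.  ]
turn z deg -89.95 alt 90.05 rows 12.668565299522614
top [([0.4794, -0.1109, 0.0009], 0.8), ([0.5939, -0.0247, 0.0028], 0.61)]
wrist [([0.5982, -0.0236, 0.0013], 0.96), ([0.7321, 0.1091, 0.0011], 0.68), ([0.4827, -0.1042, -0.0017], 0.58)]
side [([0.4785, -0.1057, -0.0014], 0.58), ([0.5965, -0.0195, 0.0057], 0.57)]
```

Call:
play_rows:
  plan:
    - [1.67,3.36,0,0,0,0]
    - [1.67,3.36,0,0,0,0]
    - [1.67,3.36,0,0,0,0]
    - [1.67,3.36,0,0,0,0]
    - [1.67,3.36,0,0,0,0]
    - [1.67,3.36,0,0,0,0]
    - [1.67,3.36,0,0,0,0]
    - [0,0,0.5,0,0,-6.92]
    - [0,0,0.5,0,0,-6.92]
    - [0,0,0.5,0,0,-6.92]
    - [0,0,0.5,0,0,-6.92]
    - [0,0,0,0,0,-6.92]
    - [0,0,0,0,0,-6.92]
    - [0,0,0,0,0,-6.92]
    - [0,0,0,0,0,-6.92]
    - [0,0,0,0,0,-6.92]
    - [0,0,0,0,0,-6.92]
    - [0,0,0,0,0,-6.92]
    - [0,0,0,0,0,-6.92]
    - [0,0,0,0,0,-6.92]
  grip: 6

```text
clock: 39.82
tool_pos: [0.4795, -0.1053, 0.1428]
orientation: [-180.0, 0.0, 25.8]
force: [0.2, -0.6, 0.4]
opening: 0.06
gripper_force: 0.0
```

Run:
```python
from h import *
go(.479,-.106,.044,25.4)
for c in("top","side"):
  snapshot(c); print(c,[(np.round(d["position"],4).tolist(),round(d["score"],2)) for d in spot_point(c,"large_1")])
```

```text
shift cm [-0.07  0.04  9.88] rows>= 3 each [-0.02  0.01  3.29]
turn z deg 0.37 alt -179.63 rows 0.052526024358554954
top [([0.5928, -0.0207, 0.0014], 0.81)]
side [([0.4776, -0.1052, 0.0015], 0.68), ([0.5967, -0.0227, 0.0009], 0.55)]
```

Call:
play_rows:
  plan:
    - [-0.1,0,2.5,0,0,0]
    - [0,0,2.5,0,0,0]
    - [0,0,2.5,0,0,0]
    - [0,0,1.5,0,0,0]
    - [0,0,0.8,0,0,0]
    - [0,0,0,0,0,0]
    - [0,0,0,0,0,0]

```text
clock: 40.6
tool_pos: [0.479, -0.1057, 0.0453]
orientation: [180.0, 0.0, 25.4]
force: [-0.2, 0.6, -0.1]
opening: 0.0596
gripper_force: 0.0
```

Call:
play_rows:
  plan:
    - [0,0,0,0,0,0]
    - [0,0,0,0,0,0]
    - [0,0,0,0,0,0]
    - [0,0,0,0,0,0]
    - [0,0,0,0,0,0]
    - [0,0,0,0,0,0]
  grip: 0

```text
clock: 41.1
tool_pos: [0.4793, -0.1056, 0.0458]
orientation: [180.0, -0.1, 25.4]
force: [-1.1, 1.3, 5.9]
opening: 0.0394
gripper_force: 30.0
```

Call:
play_rows:
  plan:
    - [0,0,0,0,0,0]
    - [0,0,0,0,0,0]
    - [0,0,0,0,0,0]
    - [0,0,0,0,0,6.94]
    - [0,0,0,0,0,6.94]
    - [0,0,0,0,0,6.94]
    - [0,0,0,0,0,6.94]
    - [0,0,0,0,0,6.94]
    - [0,0,0,0,0,6.94]
    - [0,0,0,0,0,6.94]
    - [0,0,0,0,0,6.94]
    - [0,0,0,0,0,6.94]
    - [0,0,0,0,0,6.94]
    - [0,0,0,0,0,6.94]
    - [0,0,0,0,0,6.94]
    - [0,0,0,0,0,6.94]
    - [0,0,0,0,0,0]
    - [0,0,0,0,0,0]
  grip: 5.6

```text
clock: 42.6
tool_pos: [0.4787, -0.1057, 0.0449]
orientation: [180.0, 0.0, -64.6]
force: [0.2, -0.1, -0.1]
opening: 0.0562
gripper_force: 0.0
```

Call:
play_rows:
  plan:
    - [0,0,0,0,0,0]
    - [0,0,0,0,0,0]
    - [0,0,0,0,0,0]
    - [0,0,0,0,0,0]
    - [0,0,0,0,0,0]
    - [0,0,0,0,0,0]
    - [0,0,-3,0,0,0]
    - [0,0,-4,0,0,0]
    - [0,0,-4,0,0,0]
    - [0,0,-1,0,0,0]
    - [0,0,0,0,0,0]
    - [0,0,0,0,0,0]
    - [0,0,0,0,0,0]
  grip: 0

```text
clock: 43.68
tool_pos: [0.4779, -0.1057, 0.164]
orientation: [179.9, 0.0, -64.8]
force: [0.3, -0.3, -0.6]
opening: 0.0397
gripper_force: 30.0
```

Run:
```python
from h import *
go(.5321,.1773,.053,-64.6); print(get_obs()["tool_pos"])
```

```text
shift cm [-23.29 -16.97  11.1 ] rows>= 8 each [-2.91 -2.12  1.39]
turn z deg -0.2 alt 179.8 rows 0.028504634823729197
[ 0.47786549 -0.10566973  0.16403111]
```

Call:
play_rows:
  plan:
    - [-1.3,-0.95,0,0,0,0]
    - [-2.1,-1.53,0,0,0,0]
    - [-2.1,-1.53,0,0,0,0]
    - [-2.1,-1.53,0,0,0,0]
    - [-2.1,-1.53,0,0,0,0]
    - [-2.1,-1.53,0,0,0,0]
    - [-2.1,-1.53,0,0,0,0]
    - [-2.1,-1.53,0,0,0,0]
    - [-2.1,-1.53,0,0,0,0]
    - [-2.1,-1.53,0,0,0,0]
    - [-2.1,-1.53,0,0,0,0]
    - [-1.0,-0.72,0,0,0,0]
    - [0,0,0,0,0,0]
    - [0,0,0,0,0,0]
    - [0,0,0,0,0,0]
    - [0,0,0,0,0,0]
    - [0,0,0,0,0,0]

```text
clock: 45.1
tool_pos: [0.5328, 0.1764, 0.165]
orientation: [180.0, -0.0, -64.9]
force: [0.7, -0.4, 0.1]
opening: 0.0394
gripper_force: 30.0
```

Run:
```python
from h import *
go(.5321,.1773,.053,-64.6)
```

```text
shift cm [-0.11  0.02 11.2 ] rows>= 3 each [-0.04  0.01  3.73]
turn z deg -0.25 alt 179.75 rows 0.03537923672761793
```

Call:
play_rows:
  plan:
    - [0,0,2,0,0,0]
    - [0,0,2.5,0,0,0]
    - [0,0,2.5,0,0,0]
    - [0,0,2,0,0,0]
    - [0,0,0.9,0,0,0]
    - [0,0,0.5,0,0,0]
    - [0,0,0.3,0,0,0]
    - [0,0,0,0,0,0]
    - [0,0,0,0,0,0]
    - [0,0,0,0,0,0]
    - [0,0,0.2,0,0,0]
    - [0,0,0.1,0,0,0]
    - [0,0,0,0,0,0]
    - [0,0,0,0,0,0]

```text
clock: 46.27
tool_pos: [0.533, 0.1774, 0.0551]
orientation: [-180.0, -0.0, -64.8]
force: [-0.2, -0.3, -1.1]
opening: 0.0397
gripper_force: 30.0
```

Call:
play_rows:
  plan:
    - [0,0,0.15,0,0,0]
    - [0,0,0.05,0,0,0]
    - [0,0,0,0,0,0]
    - [0,0,0,0,0,0]

```text
clock: 46.6
tool_pos: [0.5331, 0.1775, 0.0531]
orientation: [-180.0, 0.0, -64.8]
force: [0.3, 0.0, 0.7]
opening: 0.0392
gripper_force: 30.0
```

Call:
play_rows:
  plan:
    - [0,0,0,0,0,0]
    - [0,0,0,0,0,0]
    - [0,0,0,0,0,0]
    - [0,0,-2,0,0,0]
    - [0,0,-3,0,0,0]
    - [0,0,-3,0,0,0]
    - [0,0,-3,0,0,0]
    - [0,0,0,0,0,0]
    - [0,0,0,0,0,0]
    - [0,0,0,0,0,0]
  grip: 4.7

```text
clock: 47.43
tool_pos: [0.5327, 0.1773, 0.1629]
orientation: [-180.0, 0.0, -64.8]
force: [-0.7, 0.2, -0.8]
opening: 0.0471
gripper_force: 0.0
```

Run:
```python
from h import *
go(.5945,-.0240,.163,25.4)
for c in("top","wrist","side"):
  s=snapshot(c); print(c,[(np.round(d["position"],4).tolist(),round(d["score"],2)) for d in spot_point(c,"large_1")])
  if c=="wrist": cv2.imwrite("pics/w4.png",s["frame"][:,:,::-1])
```

```text
shift cm [ 2.085e+01  2.980e+00 -2.000e-02] rows>= 6 each [ 3.47  0.5  -0.  ]
turn z deg -90.21 alt 89.79 rows 12.70494970881983
top [([0.594, -0.0251, 0.0028], 0.54), ([0.6096, 0.1558, 0.0073], 0.37)]
wrist [([0.5356, 0.1774, 0.0074], 0.67), ([0.6271, 0.1389, 0.0108], 0.47)]
side [([0.596, -0.0212, 0.0012], 0.81), ([0.5344, 0.1796, 0.0084], 0.64)]
```

View pics/w4.png

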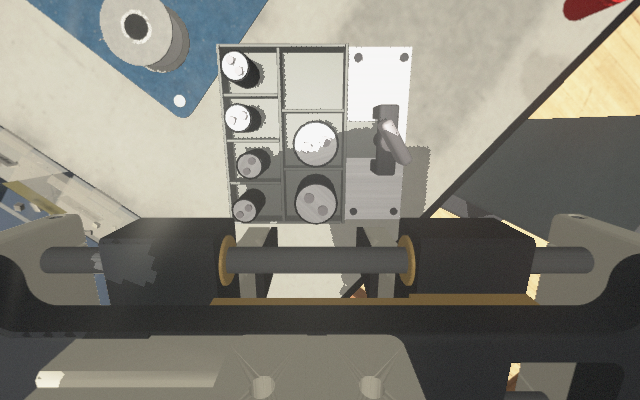

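Call:
play_rows:
  plan:
    - [3.47,0.5,0,0,0,0]
    - [3.47,0.5,0,0,0,0]
    - [3.47,0.5,0,0,0,0]
    - [3.47,0.5,0,0,0,0]
    - [3.47,0.5,0,0,0,0]
    - [3.47,0.5,0,0,0,0]
    - [0,0,0.5,0,0,-6.94]
    - [0,0,0.5,0,0,-6.94]
    - [0,0,0.5,0,0,-6.94]
    - [0,0,0.5,0,0,-6.94]
    - [0,0,0,0,0,-6.94]
    - [0,0,0,0,0,-6.94]
    - [0,0,0,0,0,-6.94]
    - [0,0,0,0,0,-6.94]
    - [0,0,0,0,0,-6.94]
    - [0,0,0,0,0,-6.94]
    - [0,0,0,0,0,-6.94]
    - [0,0,0,0,0,-6.94]
    - [0,0,0,0,0,-6.94]
    - [0,0,0,0,0,0]
  grip: 6

```text
clock: 49.4
tool_pos: [0.5944, -0.0238, 0.1425]
orientation: [-180.0, 0.1, 25.8]
force: [0.7, 0.7, -0.2]
opening: 0.0599
gripper_force: 0.0
```

Run:
```python
from h import *
go(.5945,-.0240,.044,25.4)
for c in("top","side"):
  snapshot(c); print(c,[(np.round(d["position"],4).tolist(),round(d["score"],2)) for d in spot_point(c,"large_1")])
```

```text
shift cm [0.01 0.02 9.85] rows>= 3 each [0.   0.01 3.28]
turn z deg 0.35 alt -179.65 rows 0.049540093606406696
top []
side [([0.5967, -0.0228, -0.0002], 0.81), ([0.6714, -0.1208, 0.0006], 0.74), ([0.5333, 0.1779, 0.0074], 0.39)]
```

Call:
play_rows:
  plan:
    - [0,0,2.5,0,0,0]
    - [0,0,2.5,0,0,0]
    - [0,0,2.5,0,0,0]
    - [0,0,1.5,0,0,0]
    - [0,0,0.8,0,0,0]
    - [0,0,0,0,0,0]
    - [0,0,0,0,0,0]

```text
clock: 50.18
tool_pos: [0.5949, -0.0237, 0.0453]
orientation: [180.0, 0.0, 25.4]
force: [0.1, 0.6, 0.2]
opening: 0.06
gripper_force: 0.0
```

Call:
play_rows:
  plan:
    - [0,0,0,0,0,0]
    - [0,0,0,0,0,0]
    - [0,0,0,0,0,0]
    - [0,0,0,0,0,0]
    - [0,0,0,0,0,0]
    - [0,0,0,0,0,0]
  grip: 0

```text
clock: 50.68
tool_pos: [0.5951, -0.0236, 0.046]
orientation: [180.0, -0.1, 25.4]
force: [-0.6, 0.4, 6.2]
opening: 0.0395
gripper_force: 30.0
```

Call:
play_rows:
  plan:
    - [0,0,0,0,0,0]
    - [0,0,0,0,0,0]
    - [0,0,0,0,0,0]
    - [0,0,0,0,0,6.94]
    - [0,0,0,0,0,6.94]
    - [0,0,0,0,0,6.94]
    - [0,0,0,0,0,6.94]
    - [0,0,0,0,0,6.94]
    - [0,0,0,0,0,6.94]
    - [0,0,0,0,0,6.94]
    - [0,0,0,0,0,6.94]
    - [0,0,0,0,0,6.94]
    - [0,0,0,0,0,6.94]
    - [0,0,0,0,0,6.94]
    - [0,0,0,0,0,6.94]
    - [0,0,0,0,0,6.94]
    - [0,0,0,0,0,0]
    - [0,0,0,0,0,0]
  grip: 5.6

```text
clock: 52.18
tool_pos: [0.5944, -0.0238, 0.0449]
orientation: [180.0, 0.0, -64.6]
force: [-0.1, -0.5, -0.1]
opening: 0.0561
gripper_force: 0.0
```

Call:
play_rows:
  plan:
    - [0,0,0,0,0,0]
    - [0,0,0,0,0,0]
    - [0,0,0,0,0,0]
    - [0,0,0,0,0,0]
    - [0,0,0,0,0,0]
    - [0,0,0,0,0,0]
    - [0,0,-3,0,0,0]
    - [0,0,-4,0,0,0]
    - [0,0,-4,0,0,0]
    - [0,0,-1,0,0,0]
    - [0,0,0,0,0,0]
    - [0,0,0,0,0,0]
    - [0,0,0,0,0,0]
  grip: 0

```text
clock: 53.27
tool_pos: [0.5937, -0.0238, 0.164]
orientation: [179.9, 0.0, -64.8]
force: [0.3, 0.2, -2.1]
opening: 0.0392
gripper_force: 30.0
```

Run:
```python
from h import *
go(.5795,.0784,.053,-64.6); print(get_obs()["tool_pos"])
```

```text
shift cm [-9.84 -3.08 11.11] rows>= 4 each [-2.46 -0.77  2.78]
turn z deg -0.2 alt 179.8 rows 0.028238078429669106
[ 0.59372097 -0.02378953  0.16404074]
```

Call:
play_rows:
  plan:
    - [-1.2,-0.38,0,0,0,0]
    - [-2,-0.62,0,0,0,0]
    - [-2,-0.62,0,0,0,0]
    - [-2,-0.62,0,0,0,0]
    - [-1.64,-0.52,0,0,0,0]
    - [-1,-0.32,0,0,0,0]
    - [0,0,0,0,0,0]
    - [0,0,0,0,0,0]
    - [0,0,0,0,0,0]
    - [0,0,0,0,0,0]
    - [0,0,0,0,0,0]

```text
clock: 54.18
tool_pos: [0.5805, 0.0777, 0.1649]
orientation: [180.0, -0.0, -64.8]
force: [-0.4, 0.2, -1.2]
opening: 0.0394
gripper_force: 30.0
```

Call:
play_rows:
  plan:
    - [0,0,2,0,0,0]
    - [0,0,2.5,0,0,0]
    - [0,0,2,0,0,0]
    - [0,0,1,0,0,0]
    - [0,0,0,0,0,0]
    - [0,0,0,0,0,0]
    - [0,0,0,0,0,0]

```text
clock: 54.77
tool_pos: [0.5815, 0.0785, 0.0913]
orientation: [-179.9, -0.0, -64.8]
force: [0.1, -0.0, 0.4]
opening: 0.0393
gripper_force: 30.0
```

Run:
```python
from h import *
go(.5795,.0784,.053,-64.6); print(get_obs()["tool_pos"])
```

```text
shift cm [-0.08  0.19  3.83] rows>= 1 each [-0.08  0.19  3.83]
turn z deg -0.19 alt 179.81 rows 0.026239017482217786
[0.58147389 0.07850896 0.09127416]
```

Call:
play_rows:
  plan:
    - [-0.05,0.15,1.5,0,0,0]
    - [0,0,1,0,0,0]
    - [0,0,0.6,0,0,0]
    - [0,0,0.4,0,0,0]
    - [0,0,0.1,0,0,0]
    - [0,0,0,0,0,0]
    - [0,0,0,0,0,0]
    - [0,0,0,0,0,0]

```text
clock: 55.43
tool_pos: [0.5793, 0.0783, 0.0546]
orientation: [-180.0, -0.0, -64.8]
force: [-0.0, 0.4, -1.0]
opening: 0.0394
gripper_force: 30.0
```

Call:
play_rows:
  plan:
    - [0,0,0.15,0,0,0]
    - [0,0,0,0,0,0]
    - [0,0,0,0,0,0]
    - [0,0,0,0,0,0]

```text
clock: 55.77
tool_pos: [0.5794, 0.0784, 0.053]
orientation: [-179.9, -0.0, -64.8]
force: [-0.2, -0.2, 3.5]
opening: 0.0397
gripper_force: 30.0
```

Call:
play_rows:
  plan:
    - [0,0,0,0,0,0]
    - [0,0,0,0,0,0]
    - [0,0,0,0,0,0]
    - [0,0,-2,0,0,0]
    - [0,0,-3,0,0,0]
    - [0,0,-3,0,0,0]
    - [0,0,-3,0,0,0]
    - [0,0,-2,0,0,0]
    - [3.2,0,0,0,0,0]
    - [3.2,0,0,0,0,0]
    - [3.2,0,0,0,0,0]
    - [3.2,0,0,0,0,0]
    - [0,0,0,0,0,0]
    - [0,0,0,0,0,0]
    - [0,0,0,0,0,0]
  grip: 4.7

```text
clock: 57.02
tool_pos: [0.6331, -0.0378, 0.182]
orientation: [179.9, 0.0, -64.9]
force: [-0.2, 0.9, -0.5]
opening: 0.0472
gripper_force: 0.0
```

Call:
play_rows:
  plan:
    - [0,0,0,0,0,7]
    - [0,0,0,0,0,7]
    - [0,0,0,0,0,7]
    - [0,0,0,0,0,7]
    - [0,0,0,0,0,7]
    - [0,0,0,0,0,7]
    - [0,0,0,0,0,7]
    - [0,0,0,0,0,7]
    - [0,0,0,0,0,7]
    - [0,0,0,0,0,7]
    - [0,0,0,0,0,7]
    - [0,0,0,0,0,7]
    - [0,0,0,0,0,7]
    - [0,0,0,0,0,0]
    - [0,0,0,0,0,0]

```text
clock: 58.27
tool_pos: [0.6332, -0.0366, 0.1827]
orientation: [180.0, 0.0, -155.5]
force: [0.6, 0.2, -0.5]
opening: 0.0472
gripper_force: 0.0
```

Run:
```python
from h import *
s=snapshot("wrist"); i=s["frame"][:,:,::-1]
t=snapshot("top")["frame"][:,:,::-1]; d=snapshot("side")["frame"][:,:,::-1]
cv2.imwrite("pics/f.png",np.vstack([np.hstack([cv2.resize(t[150:290,240:440],(400,280)),cv2.resize(d[150:270,200:380],(400,280))]),cv2.resize(i[0:240],(800,300))]))
```

```text
(no output)
```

View pics/f.png

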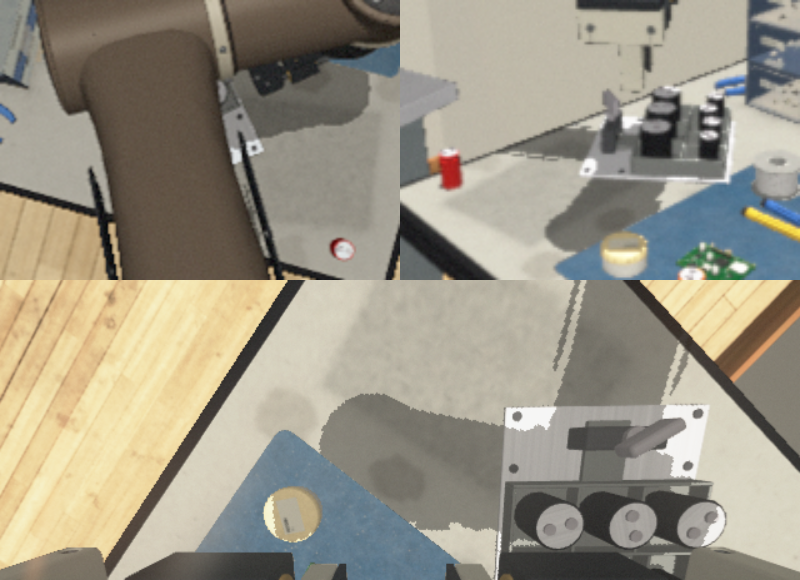

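The side view (top right) shows three large and four small capacitors upright in the box. The wrist view (bottom) shows the wing turned at about (655,435) and the table cleared.

```bash
python3 -c "
from plant import *
print(close_job())"
```

```text
the job is handed in; nothing more can be done
None
```

The job is handed in: I clamped the box first and backed the screw off a quarter turn from its stop. I then put all five table capacitors (two large, three small) upright in free cells, checking by camera, and left the bystanders and red/orange look-alikes alone.

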